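# Release and push back the plate stop of a dish rack

## Task

Open up the plate bay of the dish rack: press the release pad on top of the sliding plate stop down with the fingertips and, keeping it pressed, push the stop back along its bar without forcing it, away from the two plates, until it comes up against the post at the end of the bar. Then let go and move clear, with the stop left there. Do not pick up or pinch anything, and leave the plates standing and the other dishes and washing things where they are.

Things in the scene. Friction and masses are not known exactly. Their poses are not given: they have to be found in the camera images.
- rack: Steel dish rack, fixed. Origin on the ledge under the middle of the ratchet bar. +y runs along the bar away from the plates: the way to push. +x points from the bar into the tray (x 50 to 300 mm, y -200 to 200, rim 59 mm high, a scoop on the far rim). The bar, 12 mm wide, top 61 mm high, lies on the robot's side of the tray between two posts 72 mm high, centred at y = -112.5 and 112.5 mm.
- pad_top (a point): Centre of the top of the release pad, a level plate 42 mm (rack x) by 56 mm (along the bar), 86 mm above the ledge when up, on top of the stop's carriage; moves with it; axes as the rack's. A push wall stands at its +y end; it is open from above, on both x sides (over the tray only a thin panel, 26 mm in -y from here, x 80 to 250 mm, 125 mm high, part of the stop) and at its -y end.
- push_wall (a point): Middle of the top edge of the push wall's face that looks to rack -y, over the pad. The wall belongs to the stop: 44 mm wide (rack x), 8 mm thick, top 119 mm above the ledge, 33 mm above the unpressed pad. Its face is 30 mm in +y from the pad's centre. A fingertip standing on the pad and moved in +y pushes against it.
- bar_end (a point): Middle of the top edge of the inner face of the end post at the bar's +y end, 72 mm above the ledge, where the stop's carriage comes to rest. The carriage is 70 mm long. When it is there, the face of the push wall is 9 mm short of this point in rack y and the pad's centre is 39 mm short.
- plate_stop (a joint): Travel of the plate stop along the bar in m, growing in rack +y: 0 nearest the plates, 0.14 fully back against the end post. Starts between 0 and 0.05. With the release up, a ratchet under the bar bars it from going in +y (after at most 11 mm of play); with it pressed, it slides with about 3 N of friction and stays where it is left.
- release (a joint): How far the release pad is pressed, in m: 0 up (to 0.004 if the pawl rests on a tooth), 0.010 fully down on its stop. It goes straight down; the spring takes about 4 N at first, 7 N fully down. The ratchet is free from 0.005 on. It springs up when let go.
- plate_a: Plastic plate, 170 mm across, standing on edge in the rack at rack y = -165 mm, x = 175 mm, reaching 194 mm above the ledge; origin at its centre. To be left alone.
- plate_b: The other plastic plate, alike, nearer the stop, at rack y = -131 mm. To be left alone.
- mug: White enamel mug, 80 mm across, 80 mm high, standing in the tray; origin under its middle. To be left alone.
- brush: Washing-up brush, 200 mm long, lying on the ledge. To be left alone.
- spoon: Spoon lying on the ledge. To be left alone.
- soap: Piece of soap, 85 x 50 x 28 mm, on the ledge; origin under its middle. To be left alone.
- tumbler: Steel tumbler, 72 mm across, 100 mm high, on the ledge; origin under its middle. To be left alone.

How it is judged:
By the outcome, as a careful person would: the job done as asked, in the order asked, and still so for the second after the job is handed in, with the robot touching nothing.
It also fails if it takes over 35 s, if anything falls off the work surface, if the arm or the gripper's body presses on something with over 40 N, if the wrist force passes 120 N, or if a joint passes its speed limit or range.

## Robot

A 7-joint arm with a two-finger parallel gripper is mounted at the origin on the work surface. World frame = base frame: x ahead of the robot, y to its left, z up, the work surface at z = 0. Lengths are in m, angles in rad, forces in N, time in s.
With the tool pointing down it reaches from about 0.425 to 0.875 m from the base axis. Payload 4.7 kg.
Tool frame: the origin (TCP) lies at the very end of the fingers, on their centre line; the grasp point (between the pads) lies behind it (ctrl.tcp_to_grasp is the y of the grasp point in the tool frame, in m); y points along the fingers, x is the direction in which the jaws open and shut, and the axes are right-handed (so a half turn about y gives the same grasp; the last joint's range is limited). The gripper opens to 87 mm and grips with 3 to 60 N. Pads are 19 mm wide; open, the fingers measure 117 mm over their backs; the gripper's body (75 mm by 190 mm) begins 51 mm behind the grasp point.
Start: joints at [1.307, 0.321, -0.07, 1.45, 0.023, 1.371, -0.057], TCP at [0.178, -0.625, 0.223] pointing down, gripper open.
Joint ranges: [-2.86, 2.86], [-0.3, 2.09], [-1.38, 1.24], [0.06, 2.45], [-1.56, 4.7], [0.09, 2.05], [-2.69, 2.69]. Speed limits (rad/s): [2.57, 2.57, 3.14, 3.14, 3.14, 3.14, 3.14].

## Interface

Orientations are given as a rotation vector (axis times angle).
In Python, from bench import ctrl, get_image, workorder gives the robot as it stands.
- The arm moves only by the tool drive_tool, never from a script. Its argument "increments" is text: rows parted by semicolons, each of 5 numbers parted by spaces: the shift along the tool's x, y, z in mm, then the turn about the tool's y in degrees, then the closure in counts, from 0 (fully open) to 255 (shut). In form: tx ty tz yaw fingers; .... A call has 1 to 20 rows; each row shifts and turns the commanded pose from where the row before left it, along the tool's axes as they then stand; what a row does not reach is not made up. A row lasts 1/8 s, in which the tool goes at most 62.5 mm and 10.7 degrees, less where a joint would pass 70% of its speed; a pose out of reach is approached as far as the arm can. A call is refused whole if a number of a shift passes 62.5 or a number of a turn 10.7, either way. A call with a gripper value outside its range is refused whole. The fingers move at their own pace and stop on an object; "squeeze" is the grip in N (left out, the last holds). Time passes only in rows, so rows that do not move let the fingers close. It gives the time, the measured TCP pose, the force and the opening at its end, in the units of the state.
- ctrl.get_state(): the state, without advancing time (a new reading comes with each control period).
- get_image(name): name is "scene" or "top"; returns a dict with "img" (400x640x3 uint8, red, green, blue), "mtx" (3x3 intrinsics, pixels), "k1" (the pictures are not rectified: a ray, as slopes to the right and down, at radius r is drawn at 1 + k1 r^2 times it, then the intrinsics apply), "camera_from_world" (4x4, takes a point from world to camera coordinates). Camera axes: x right, y up, looking along -z (the intrinsics and any distortion apply to the point x, -y, -z); pixel columns grow to the right and rows downward; lengths in m; the calibration is good to about 2 mm. A picture is of the moment at which its call begins. There is no depth.
- workorder.close_job(): hands the job in, once; it reports no verdict.
The state is a dict: "time": time; "joint_positions": joint angles; "qd": joint speeds; "joint_torque": joint torques, N m; "position": TCP position; "tool_rot": TCP orientation; "ft_force": force on the tool from outside, world axes, zero at the start; "torque": the same for the moment, N m; "grip_width": opening from 0.0 (shut) to 1.0 (fully open).
Only numpy, scipy, OpenCV 4.12 (cv2) and the standard library are available. Lean on these libraries where they do the work, as an engineer would, in place of code of your own. Each camera call takes 0.05 s, during which the arm holds its last target.

## Working session

There is one attempt and no reset: what is moved stays moved. The work goes in short steps, Python scripts to look and compute and a tool call to move; the robot and the scene stay as the last step left them, time stands still between calls to the robot, and variables do not carry over. Pictures are saved under pics/ and viewed, and the job is handed in when it is done.

Besides the shell and the picture viewer there is one more tool, called after ">>>" as name(argument=value, ...), one argument or row to a line, values as JSON. drive_tool: Moves the arm, as the interface text tells. Its arguments: {"type":"object","properties":{"increments":{"type":"string"},"squeeze":{"type":"number"}},"required":["increments"]}

```bash
mkdir -p pics; ls; python3 - <<'E'
from bench import ctrl,get_image
import cv2,numpy as np
s=ctrl.get_state();print(s, ctrl.tcp_to_grasp)
for n in("scene","top"):
    d=get_image(n);cv2.imwrite(f"pics/{n}0.png",d["img"][...,::-1]);print(n,d["mtx"],d["k1"],d["camera_from_world"])
    np.savez(f"{n}0.npz",**d)
E
```

```text
pics
{'time': 0.0, 'joint_positions': array([ 1.30708766,  0.32180791, -0.07008129,  1.45171732,  0.02259738,
        1.37080819, -0.05691016]), 'qd': array([-0.00047771, -0.00145757, -0.00091815, -0.00126485,  0.00144687,
       -0.00076344,  0.00020284]), 'joint_torque': array([-5.71619040e-06, -4.91290998e+01, -4.04005134e-01, -3.12524235e+01,
       -6.38774643e-02,  4.36365476e-02,  1.61472344e-04]), 'position': array([ 0.17805302, -0.62453614,  0.22145006]), 'tool_rot': array([-1.32678278,  1.00332009, -1.00062905]), 'ft_force': array([-0.16800245,  0.21218969, -0.15365129]), 'torque': array([ 0.02101522, -0.00444951, -0.00045173]), 'grip_width': 0.9969040770849051} -0.0187
scene [[393.21105747   0.         319.57597491]
 [  0.         393.21105747 200.2419652 ]
 [  0.           0.           1.        ]] -0.02000653114919087 [[-0.83033466  0.55718849  0.00923751  0.40258914]
 [-0.34013457 -0.51986742  0.78361109  0.11675125]
 [ 0.44142136  0.64751746  0.621183   -1.24272733]
 [ 0.          0.          0.          1.        ]]
top [[409.59457211   0.         313.7132189 ]
 [  0.         409.59457211 190.23980524]
 [  0.           0.           1.        ]] 0.009662559791091733 [[-0.01684921 -0.99935956  0.03156856  0.03037906]
 [ 0.98973612 -0.01218915  0.14238622 -0.55109179]
 [-0.14191024  0.03364364  0.98930763 -0.9591877 ]
 [ 0.          0.          0.          1.        ]]
```

View pics/scene0.png

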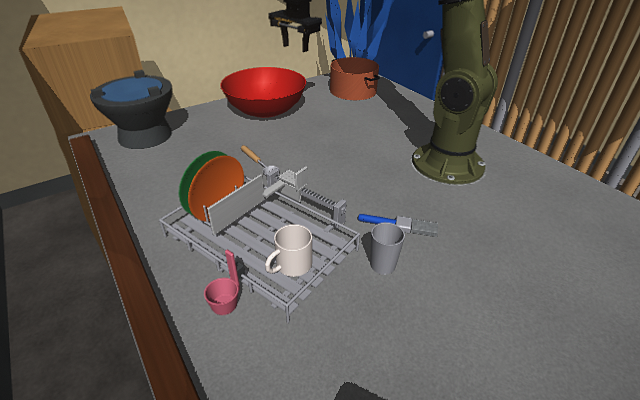

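View pics/top0.png

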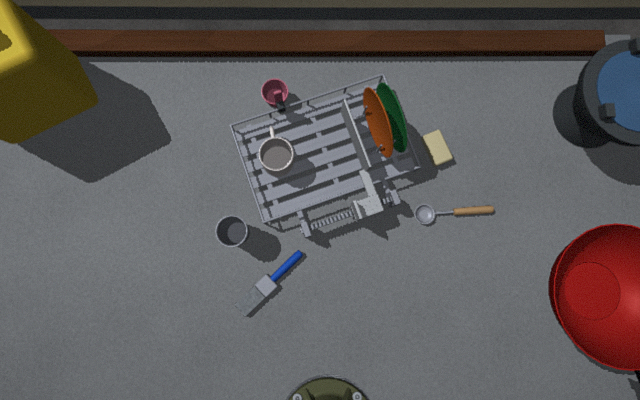

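```bash
python3 - <<'E'
import cv2,numpy as np
a=cv2.imread("pics/top0.png")[150:250,280:420];cv2.imwrite("pics/topc.png",cv2.resize(a,None,fx=5.6,fy=5.6,interpolation=cv2.INTER_CUBIC))
a=cv2.imread("pics/scene0.png")[140:240,230:370];cv2.imwrite("pics/scenec.png",cv2.resize(a,None,fx=5.6,fy=5.6,interpolation=cv2.INTER_CUBIC))
E
```

```text
(no output)
```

View pics/topc.png

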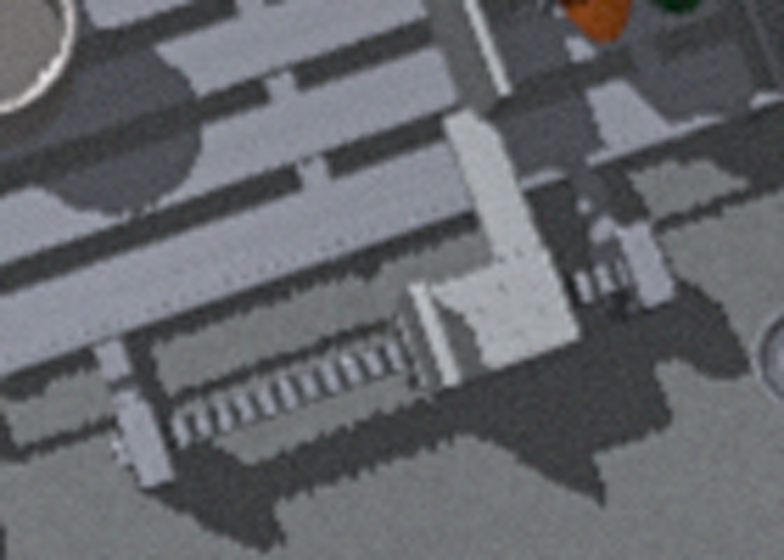

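View pics/scenec.png

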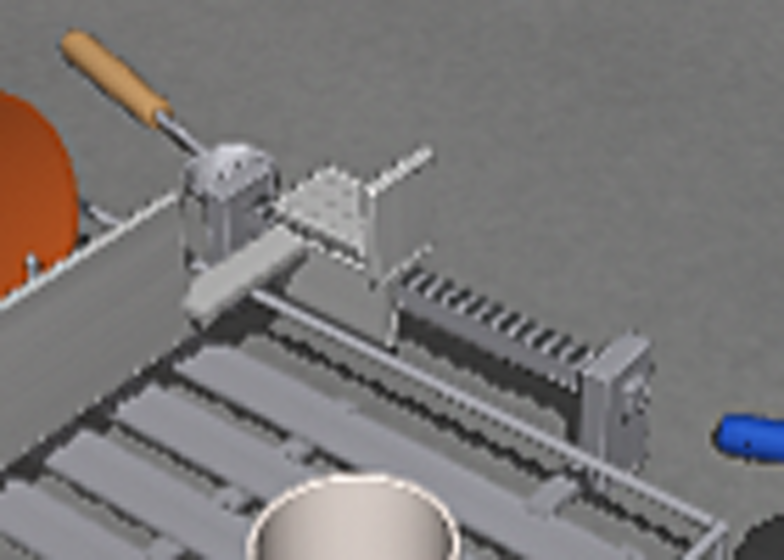

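```bash
cat > h.py <<'E'
import numpy as np,cv2
from scipy.optimize import least_squares
def load(n): return dict(np.load(n))
def proj(d,P):
    P=np.atleast_2d(P);c=P@d["camera_from_world"][:3,:3].T+d["camera_from_world"][:3,3]
    u=np.c_[c[:,0]/-c[:,2],-c[:,1]/-c[:,2]];r2=(u**2).sum(1,keepdims=True)
    u=u*(1+float(d["k1"])*r2);K=d["mtx"];return np.c_[u[:,0]*K[0,0]+K[0,2],u[:,1]*K[1,1]+K[1,2]]
def r2w(p,P):
    P=np.atleast_2d(P);c,s=np.cos(p[2]),np.sin(p[2]);return np.c_[p[0]+c*P[:,0]-s*P[:,1],p[1]+s*P[:,0]+c*P[:,1],P[:,2]]
E
cat > fit.py <<'E'
from h import *
T=load("top0.npz");S=load("scene0.npz")
cr=lambda x,y:((x+.5)/5.6-.5+280,(y+.5)/5.6-.5+150)
cs=lambda x,y:((x+.5)/5.6-.5+230,(y+.5)/5.6-.5+140)
# (cam, pixel, rack xyz, moves with stop?) stop y offset: pad centre
obs=[(T,(233,127),(.3,.2,.059),0),(T,(384,77),(.3,-.2,.059),0),(T,(420,167),(.05,-.2,.059),0),(T,(266,221),(.05,.2,.059),0),
(S,(289,307),(.3,.2,.059),0),(S,(163,221),(.3,-.2,.059),0),(S,(359,235),(.05,.2,.059),0),
(T,cr(427,283),(.022,.030,.119),1),(T,cr(461,380),(-.022,.030,.119),1),(T,cr(580,338),(-.021,-.028,.086),1),
(S,cs(370,190),(.022,.030,.119),1),(S,cs(430,150),(-.022,.030,.119),1)]
def res(p):
    out=[]
    for d,px,P,m in obs:
        P=np.array(P,float); 
        if m:P[1]+=p[3]
        out.append(proj(d,r2w(p,P))[0]-px)
    return np.array(out)
r=least_squares(lambda p:res(p).ravel(),[.45,0,.3,-.05],loss="soft_l1");p=r.x
if __name__=="__main__":
    print(p,np.degrees(p[2]));print(res(p).round(1))
    for n,d in(("top",T),("scene",S)):
        im=cv2.imread(f"pics/{n}0.png");k=4
        x0,y0=(220,70) if n=="top" else (155,140)
        im=cv2.resize(im[y0:y0+150 if n=="top" else y0+170,x0:x0+200],None,fx=k,fy=k,interpolation=cv2.INTER_CUBIC)
        def seg(A,B,c):
            q=proj(d,r2w(p,[A,B]));q=((q-[x0,y0]+.5)*k-.5);cv2.line(im,*[tuple(int(v) for v in np.round(a)) for a in q],c,1)
        def loop(L,c):
            for i in range(len(L)):seg(L[i],L[(i+1)%len(L)],c)
        b=p[3]
        loop([(.05,-.2,.059),(.3,-.2,.059),(.3,.2,.059),(.05,.2,.059)],(0,255,0))
        loop([(-.021,b-.028,.086),(.021,b-.028,.086),(.021,b+.028,.086),(-.021,b+.028,.086)],(0,0,255))
        loop([(-.022,b+.03,.119),(.022,b+.03,.119),(.022,b+.038,.119),(-.022,b+.038,.119)],(255,0,255))
        loop([(-.006,-.105,.061),(.006,-.105,.061),(.006,.105,.061),(-.006,.105,.061)],(255,255,0))
        loop([(-.015,.105,.072),(.015,.105,.072),(.015,.12,.072),(-.015,.12,.072)],(0,255,255))
        loop([(-.015,-.105,.072),(.015,-.105,.072),(.015,-.12,.072),(-.015,-.12,.072)],(0,255,255))
        seg((.08,b-.026,.125),(.25,b-.026,.125),(0,128,255))
        cv2.imwrite(f"pics/{n}fit.png",im)
E
python3 fit.py
```

```text
[ 0.49059751 -0.06138104  0.32977279 -0.04356514] 18.894588873252214
[[-3.6 -1.5]
 [-1.7 -2.7]
 [-0.6 -0.1]
 [-3.2  1.6]
 [-1.4 -4.1]
 [-2.4 -2.9]
 [-0.1 -3.1]
 [-0.8  0.3]
 [ 0.1  1.5]
 [-0.1  1.2]
 [-0.8 -1. ]
 [-0.5 -1.5]]
```

View pics/topfit.png

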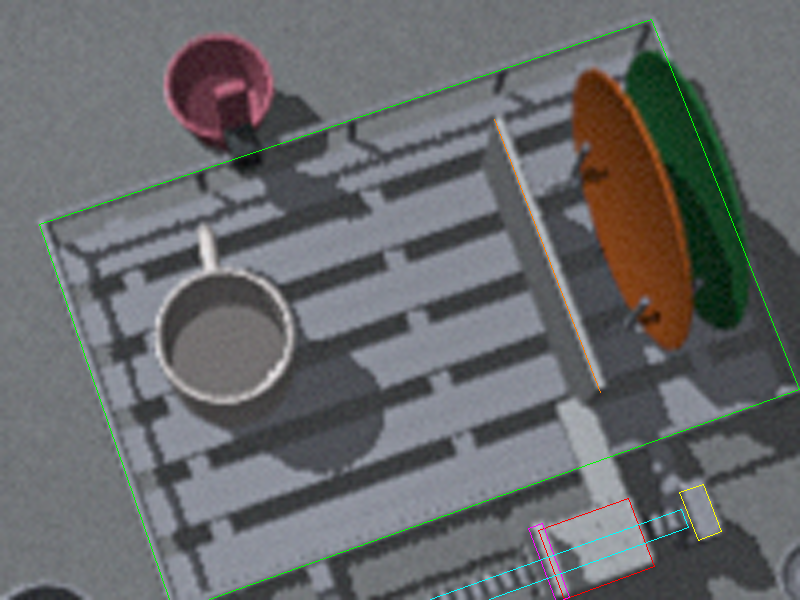

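View pics/scenefit.png

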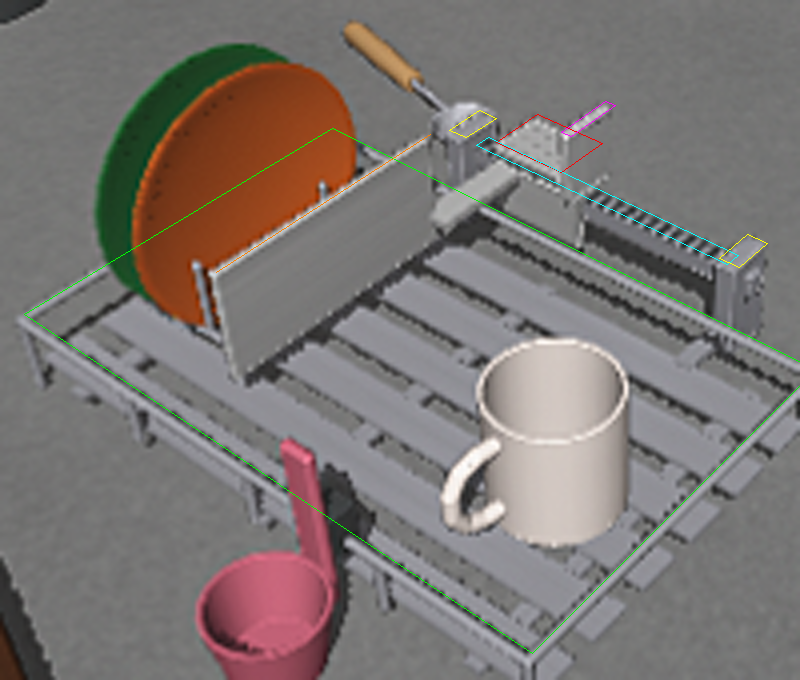

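```bash
cat > fit2.py <<'E'
import fit
from fit import *
obs=[o for o in fit.obs]
post=[(T,cr(146,441),(0,.1125,.072),0),(T,cr(648,265),(0,-.1125,.072),0),(S,cs(620,356),(0,.1125,.072),0)]
w=np.array([.4]*7+[1]*5+[1]*3)[:,None]
fit.obs.extend(post)
def f(q):
    r=fit.res(q[:4]); 
    for i,o in enumerate(fit.obs): r[i]+= q[4:6] if o[0] is T else q[6:8]
    return np.r_[(r*w).ravel(),q[4:]/1.0]
q=least_squares(f,np.r_[p,0,0,0,0],loss="soft_l1");print(q.x.round(4));print(fit.res(q.x[:4]).round(1)[7:])
E
python3 fit2.py; python3 - <<'E'
from bench import ctrl
from scipy.spatial.transform import Rotation as R
import numpy as np
s=ctrl.get_state();print(R.from_rotvec(s["tool_rot"]).as_matrix().round(3))
E
```

```text
[ 0.4923 -0.0608  0.3279 -0.0427  0.869  -0.1879  0.6642  0.8008]
[[-1.4 -0.3]
 [-0.6  0.9]
 [-0.7  0.7]
 [-1.  -0.6]
 [-0.7 -1.1]
 [-0.8  0.7]
 [-0.8 -0. ]
 [-0.4 -0.6]]
[[ 0.274 -0.001  0.962]
 [-0.962  0.002  0.274]
 [-0.002 -1.    -0.   ]]
```

>>> drive_tool(
  increments="0 -25 0 -2.9 100; 0 -25 0 0 255; -24 0 30 0 255; -24 0 30 0 255; -24 0 30 0 255; -24 0 30 0 255; -24 0 30 0 255; -24 0 30 0 255; -24 0 30 0 255; -24 0 30 0 255; -24 0 30 0 255; -24 0 30 0 255; -24 0 30 0 255; -24 0 30 0 255; -24 0 30 0 255; -24 0 30 0 255; -24 0 30 0 255; 0 0 0 0 255",
  squeeze=5,
)

```text
time: 2.35
position: [0.4892, -0.1355, 0.2723]
tool_rot: [-1.348, 0.96, -0.958]
ft_force: [-0.0, -0.3, 0.8]
grip_width: 0.007
```

```bash
cat > st.py <<'E'
from bench import ctrl
from scipy.spatial.transform import Rotation as R
import numpy as np
p=[.4923,-.0608,.3279]
s=ctrl.get_state();c,sn=np.cos(p[2]),np.sin(p[2]);d=s["position"][:2]-p[:2]
M=R.from_rotvec(s["tool_rot"]).as_matrix();f=s["ft_force"]
print("t",s["time"],"rack xyz mm",np.round([1e3*(c*d[0]+sn*d[1]),1e3*(-sn*d[0]+c*d[1]),1e3*s["position"][2]],1),"toolx ang",np.degrees(np.arctan2(M[1,0],M[0,0])).round(2),"want",np.degrees(p[2])-90,"tooly",M[:,1].round(3),"F rack",np.round([c*f[0]+sn*f[1],-sn*f[0]+c*f[1],f[2]],2),"grip",s["grip_width"],s["joint_positions"].round(2))
E
python3 st.py
```

```text
t 2.35 rack xyz mm [-27.  -69.7 272.3] toolx ang -70.81 want -71.21271389766031 tooly [ 0.     0.001 -1.   ] F rack [-0.14 -0.3   0.81] grip 0.007389009407743544 [ 0.78  0.02 -0.57  1.7   0.01  1.42 -1.02]
```

>>> drive_tool(
  increments="-16 0 14 0.4 255; -16 0 13 0 255; 0 50 0 0 255; 0 50 0 0 255; 0 30 0 0 255; 0 0 0 0 255; 0 0 0 0 255",
)

```text
time: 3.22
position: [0.5041, -0.1009, 0.1438]
tool_rot: [-1.344, 0.968, -0.971]
ft_force: [0.4, -0.4, -0.6]
grip_width: 0.004
```

```bash
python3 st.py; python3 - <<'E'
from bench import get_image
import cv2,numpy as np
for n in("scene","top"):
    d=get_image(n);np.savez(f"{n}1.npz",**d)
    x0,y0=(260,120)if n=="scene" else (310,150)
    cv2.imwrite(f"pics/{n}1.png",cv2.resize(d["img"][y0:y0+90,x0-20:x0+100,::-1],None,fx=6,fy=6,interpolation=cv2.INTER_CUBIC))
E
```

```text
t 3.225 rack xyz mm [ -1.7 -41.8 143.8] toolx ang -71.62 want -71.21271389766031 tooly [ 0.002 -0.001 -1.   ] F rack [ 0.23 -0.5  -0.63] grip 0.004278500568442397 [ 0.72  0.13 -0.61  1.87  0.08  1.17 -1.17]
```

View pics/scene1.png

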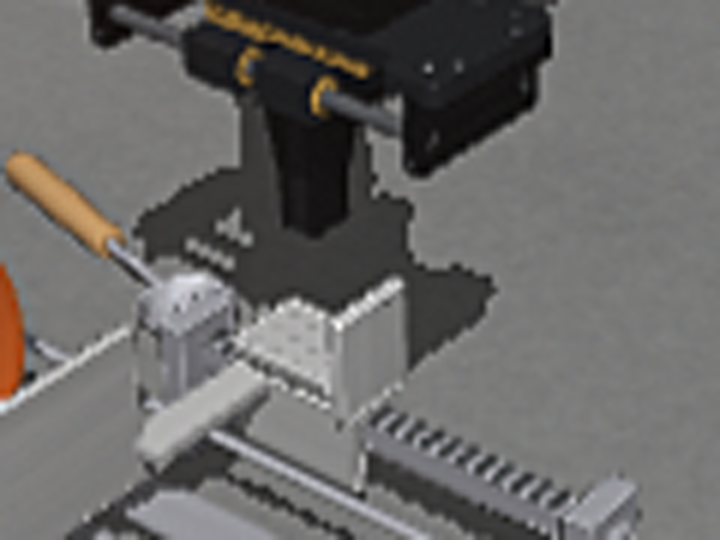

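View pics/top1.png

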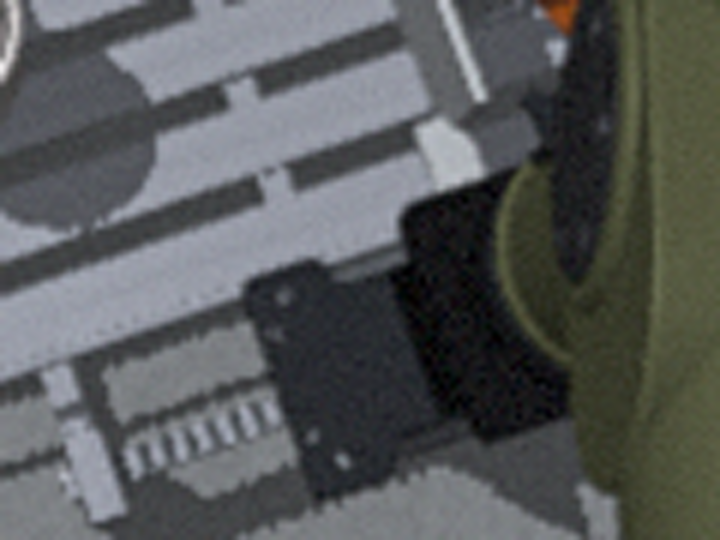

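```bash
python3 - <<'E'
from h import *
d=load("scene1.npz");q=proj(d,[[.5041,-.1009,.1438]])
print(q,(q-[240,120]+.5)*6)
p=[.4923,-.0608,.3279]
for P in([0,-.0427,.086],[0,-.0127,.119],[.022,-.0127,.119],[-.022,-.0127,.119]):
  print(P,(proj(d,r2w(p,[P]))-[240,120]+.5)*6)
E
```

```text
[[291.61115919 156.67088998]] [[312.66695513 223.02533989]]
[0, -0.0427, 0.086] [[313.03311138 336.62872069]]
[0, -0.0127, 0.119] [[364.3690958 297.4648066]]
[0.022, -0.0127, 0.119] [[330.71770792 320.68084218]]
[-0.022, -0.0127, 0.119] [[397.10383892 274.88424317]]
```

>>> drive_tool(
  increments="-4 15 2 0 255; 0 20 0 0 255; 0 12 0 0 255; 0 0 0 0 255; 0 0 0 0 255",
)

```text
time: 3.95
position: [0.5045, -0.0958, 0.096]
tool_rot: [-1.344, 0.969, -0.97]
ft_force: [0.1, -0.2, 0.3]
grip_width: 0.002
```

```bash
python3 st.py
```

```text
t 3.95 rack xyz mm [  0.3 -37.1  96. ] toolx ang -71.58 want -71.21271389766031 tooly [ 0.001 -0.    -1.   ] F rack [ 0.03 -0.21  0.28] grip 0.0019804237173199407 [ 0.7   0.18 -0.61  1.92  0.12  1.07 -1.21]
```

>>> drive_tool(
  increments="0 4 0 0 255; 0 4 0 0 255; 0 3 0 0 255; 0 0 0 0 255",
)

```text
time: 4.45
position: [0.5041, -0.0959, 0.0848]
tool_rot: [-1.345, 0.969, -0.969]
ft_force: [-1.9, -0.3, 5.3]
grip_width: 0.002
```

```bash
python3 st.py
```

```text
t 4.45 rack xyz mm [ -0.1 -37.1  84.8] toolx ang -71.58 want -71.21271389766031 tooly [-0. -0. -1.] F rack [-1.87  0.29  5.29] grip 0.0019947329569660966 [ 0.7   0.2  -0.61  1.93  0.13  1.05 -1.22]
```

>>> drive_tool(
  increments="0 2 0 0 255; 0 2 0 0 255; 0 2 0 0 255; 0 0 0 0 255",
)

```text
time: 4.95
position: [0.5042, -0.0959, 0.0787]
tool_rot: [-1.344, 0.969, -0.969]
ft_force: [-2.1, 0.2, 5.1]
grip_width: 0.004
```

```bash
python3 st.py
```

```text
t 4.95 rack xyz mm [ -0.1 -37.1  78.7] toolx ang -71.58 want -71.21271389766031 tooly [ 0. -0. -1.] F rack [-1.89  0.84  5.1 ] grip 0.003661016347152111 [ 0.7   0.2  -0.61  1.94  0.13  1.04 -1.22]
```

>>> drive_tool(
  increments="0 1 0 0 255; 0 1 0 0 255; 0 0 0 0 255",
)

```text
time: 5.32
position: [0.5041, -0.0959, 0.0768]
tool_rot: [-1.345, 0.969, -0.969]
ft_force: [-2.3, -0.6, 6.6]
grip_width: 0.005
```

```bash
python3 st.py;python3 st.py
```

```text
t 5.325 rack xyz mm [ -0.1 -37.   76.8] toolx ang -71.58 want -71.21271389766031 tooly [-0. -0. -1.] F rack [-2.41  0.15  6.6 ] grip 0.005234321495672547 [ 0.7   0.21 -0.61  1.94  0.14  1.04 -1.22]
t 5.325 rack xyz mm [ -0.1 -37.   76.8] toolx ang -71.58 want -71.21271389766031 tooly [-0. -0. -1.] F rack [-2.41  0.15  6.6 ] grip 0.005234321495672547 [ 0.7   0.21 -0.61  1.94  0.14  1.04 -1.22]
```

>>> drive_tool(
  increments="-2 0 0 0 255; -2 0 0 0 255; -2 0 0 0 255; -2 0 0 0 255; -2 0 0 0 255; -2 0 0 0 255; 0 0 0 0 255",
)

```text
time: 6.2
position: [0.5007, -0.0859, 0.0771]
tool_rot: [-1.345, 0.968, -0.972]
ft_force: [-1.6, -3.1, 6.1]
grip_width: 0.006
```

```bash
python3 st.py
```

```text
t 6.2 rack xyz mm [ -0.1 -26.4  77.1] toolx ang -71.62 want -71.21271389766031 tooly [ 0.001 -0.002 -1.   ] F rack [-2.53 -2.44  6.09] grip 0.005728399400044867 [ 0.69  0.19 -0.62  1.95  0.13  1.03 -1.24]
```

>>> drive_tool(
  increments="-2 0.4 0 0 255; -2 0 0 0 255; -2 0 0 0 255; -2 0 0 0 255; -2 0 0 0 255; 0 0 0 0 255",
)

```text
time: 6.95
position: [0.4975, -0.0764, 0.0767]
tool_rot: [-1.345, 0.968, -0.972]
ft_force: [-1.0, -2.5, 6.4]
grip_width: 0.001
```

```bash
python3 st.py; python3 - <<'E'
from bench import get_image
import cv2,numpy as np
for n in("scene",):
    d=get_image(n);np.savez(f"{n}2.npz",**d)
    x0,y0=(260,120)
    cv2.imwrite(f"pics/{n}2.png",cv2.resize(d["img"][y0:y0+90,x0-20:x0+100,::-1],None,fx=6,fy=6,interpolation=cv2.INTER_CUBIC))
E
```

```text
t 6.95 rack xyz mm [ -0.1 -16.4  76.7] toolx ang -71.62 want -71.21271389766031 tooly [ 0.001 -0.002 -1.   ] F rack [-1.69 -2.02  6.42] grip 0.0013580407269423143 [ 0.68  0.18 -0.63  1.96  0.13  1.03 -1.25]
```

View pics/scene2.png

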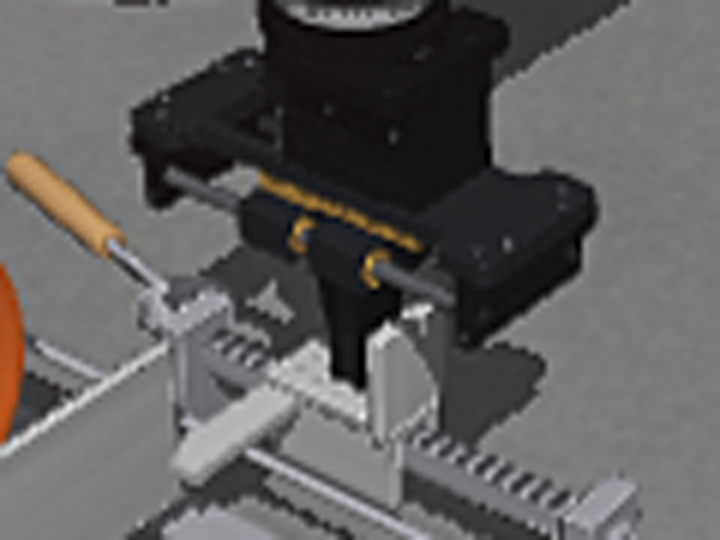

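>>> drive_tool(
  increments="-2.5 0 0 0 255; -3 0 0 0 255; -3 0 0 0 255; -3 0 0 0 255; -3 0 0 0 255; -3 0.1 0 0 255; -3 0 0 0 255; -3 0 0 0 255; -3 0 0 0 255; -3 0 0 0 255; -3 0.1 0 0 255; -3 0 0 0 255; -3 0 0 0 255; -2 0 0 0 255; 0 0 0 0 255",
)

```text
time: 8.88
position: [0.4844, -0.0379, 0.0764]
tool_rot: [-1.346, 0.969, -0.971]
ft_force: [-2.7, -2.8, 6.9]
grip_width: 0.005
```

```bash
python3 st.py; python3 - <<'E'
from bench import get_image
import cv2,numpy as np
for n in("scene",):
    d=get_image(n);np.savez(f"{n}3.npz",**d)
    x0,y0=(260,120)
    cv2.imwrite(f"pics/{n}3.png",cv2.resize(d["img"][y0:y0+90,x0-20:x0+100,::-1],None,fx=6,fy=6,interpolation=cv2.INTER_CUBIC))
E
```

```text
t 8.875 rack xyz mm [-0.1 24.2 76.4] toolx ang -71.62 want -71.21271389766031 tooly [ 0.    -0.002 -1.   ] F rack [-3.46 -1.77  6.9 ] grip 0.005453894197764539 [ 0.64  0.15 -0.66  2.    0.11  1.03 -1.32]
```

View pics/scene3.png

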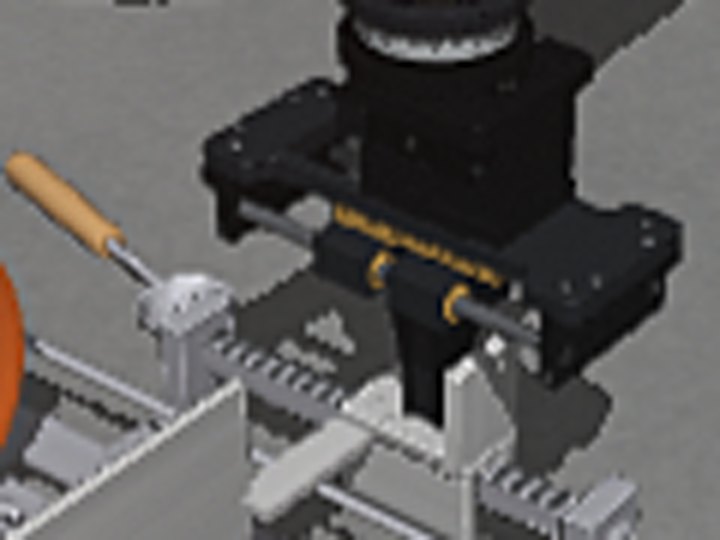

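```bash
python3 - <<'E'
from h import *
d=load("scene1.npz")
p=[.4923,-.0608,.3279]
for Y in(-.0427,0,.005,.01,.015,.02,.066):
  print(Y,((proj(d,r2w(p,[[.022,Y+.03,.119],[.006,.105,.072]]))-[240,120]+.5)*6).round(1).tolist())
E
```

```text
-0.0427 [[330.7, 320.7], [579.1, 498.6]]
0 [[410.7, 357.3], [579.1, 498.6]]
0.005 [[420.3, 361.7], [579.1, 498.6]]
0.01 [[430.0, 366.1], [579.1, 498.6]]
0.015 [[439.6, 370.5], [579.1, 498.6]]
0.02 [[449.4, 374.9], [579.1, 498.6]]
0.066 [[541.2, 417.0], [579.1, 498.6]]
```

>>> drive_tool(
  increments="-3 0 0 0 255; -3 0 0 0 255; -3 0 0 0 255; -3 0 0 0 255; -3 0 0 0 255; -3 0.1 0 0 255; -3 0 0 0 255; -3 0 0 0 255; -3 0 0 0 255; -3 0 0 0 255; -3 0.1 0 0 255; -3 0 0 0 255; -3 0 0 0 255; -2 0 0 0 255; 0 0 0 0 255",
)

```text
time: 10.8
position: [0.4712, 0.0009, 0.0764]
tool_rot: [-1.347, 0.969, -0.971]
ft_force: [-4.7, -3.7, 10.6]
grip_width: 0.006
```

```bash
python3 st.py
```

```text
t 10.8 rack xyz mm [-0.1 65.2 76.4] toolx ang -71.61 want -71.21271389766031 tooly [-0.001 -0.003 -1.   ] F rack [-5.63 -2.03 10.61] grip 0.006011075998017617 [ 0.6   0.12 -0.69  2.03  0.09  1.02 -1.38]
```

>>> drive_tool(
  increments="-1 -0.2 -0.4 0 255; -2 -0.1 -0.4 0 255; -2 0 0 0 255; 0 0 0 0 255",
)

```text
time: 11.3
position: [0.4694, 0.0057, 0.0765]
tool_rot: [-1.345, 0.968, -0.971]
ft_force: [-1.8, -2.7, 5.9]
grip_width: 0.007
```

```bash
python3 st.py; python3 - <<'E'
from bench import get_image
import cv2,numpy as np
for n in("scene",):
    d=get_image(n);np.savez(f"{n}4.npz",**d)
    x0,y0=(260,120)
    cv2.imwrite(f"pics/{n}4.png",cv2.resize(d["img"][y0:y0+90,x0-20:x0+100,::-1],None,fx=6,fy=6,interpolation=cv2.INTER_CUBIC))
E
```

```text
t 11.3 rack xyz mm [-0.3 70.4 76.5] toolx ang -71.61 want -71.21271389766031 tooly [ 0.001 -0.002 -1.   ] F rack [-2.54 -1.94  5.93] grip 0.007016460825508238 [ 0.6   0.11 -0.7   2.04  0.09  1.02 -1.39]
```

View pics/scene4.png

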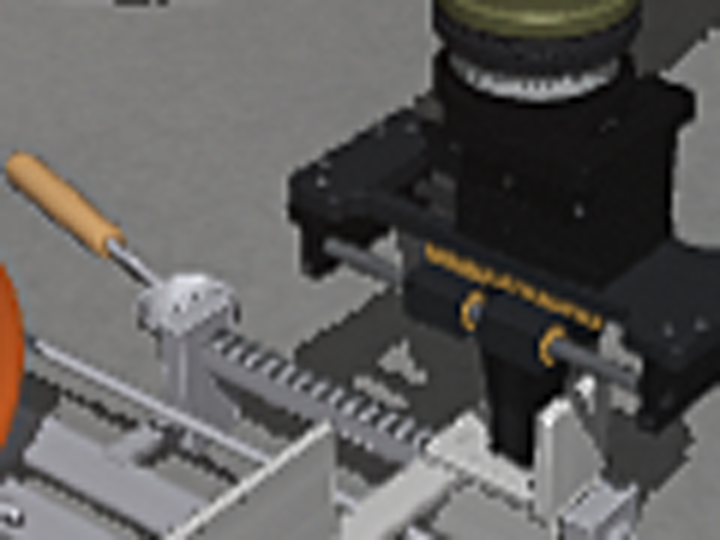

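>>> drive_tool(
  increments="-1 0 0 0 255; -1 0 0 0 255; -1 0 0 0 255; -1 0 0 0 255; 0 0 0 0 255",
)

```text
time: 11.98
position: [0.4684, 0.0088, 0.0765]
tool_rot: [-1.345, 0.968, -0.972]
ft_force: [-1.8, -4.0, 7.4]
grip_width: 0.003
```

```bash
python3 st.py
```

```text
t 11.975 rack xyz mm [-0.2 73.5 76.5] toolx ang -71.63 want -71.21271389766031 tooly [ 0.001 -0.003 -1.   ] F rack [-2.99 -3.21  7.42] grip 0.002687324761858819 [ 0.6   0.11 -0.7   2.04  0.09  1.02 -1.4 ]
```

>>> drive_tool(
  increments="-1 0 0 0 255; -1 0 0 0 255; -1 0 0 0 255; 0 0 0 0 255",
)

```text
time: 12.48
position: [0.4683, 0.0118, 0.0768]
tool_rot: [-1.344, 0.967, -0.973]
ft_force: [-0.5, -2.9, 6.7]
grip_width: 0.006
```

```bash
python3 st.py
```

```text
t 12.475 rack xyz mm [ 0.6 76.4 76.8] toolx ang -71.63 want -71.21271389766031 tooly [ 0.003 -0.002 -1.   ] F rack [-1.38 -2.64  6.71] grip 0.006433171998965426 [ 0.59  0.11 -0.7   2.04  0.09  1.02 -1.4 ]
```

>>> drive_tool(
  increments="-1 0.1 0 0 255; -1 0 0 0 255; -1 0 0 0 255; 0 0 0 0 255",
)

```text
time: 12.98
position: [0.4677, 0.0148, 0.0769]
tool_rot: [-1.344, 0.966, -0.973]
ft_force: [1.9, -3.4, 6.6]
grip_width: 0.004
```

```bash
python3 st.py; python3 - <<'E'
from bench import get_image
import cv2,numpy as np
for n in("scene",):
    d=get_image(n);np.savez(f"{n}5.npz",**d)
    x0,y0=(260,120)
    cv2.imwrite(f"pics/{n}5.png",cv2.resize(d["img"][y0+30:y0+120,x0:x0+120,::-1],None,fx=6,fy=6,interpolation=cv2.INTER_CUBIC))
E
```

```text
t 12.975 rack xyz mm [ 1.  79.5 76.9] toolx ang -71.62 want -71.21271389766031 tooly [ 0.004 -0.002 -1.   ] F rack [ 0.71 -3.87  6.59] grip 0.004299703858773726 [ 0.59  0.11 -0.7   2.04  0.08  1.02 -1.41]
```

View pics/scene5.png

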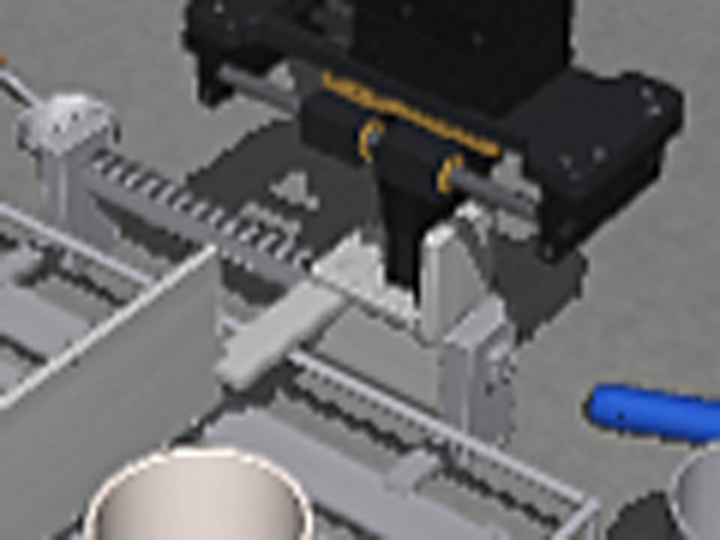

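>>> drive_tool(
  increments="-1 0.1 0 0 255; -1 0 0 0 255; 0 0 0 0 255",
)

```text
time: 13.4
position: [0.4673, 0.0161, 0.0768]
tool_rot: [-1.344, 0.966, -0.974]
ft_force: [1.0, -4.1, 5.3]
grip_width: 0.003
```

```bash
python3 st.py
```

```text
t 13.4 rack xyz mm [ 1.1 80.8 76.8] toolx ang -71.64 want -71.21271389766031 tooly [ 0.004 -0.003 -1.   ] F rack [-0.42 -4.2   5.28] grip 0.003211211632230956 [ 0.59  0.11 -0.71  2.04  0.08  1.02 -1.41]
```

>>> drive_tool(
  increments="-1 0 0 0 255; 0 0 0 0 255",
)

```text
time: 13.65
position: [0.4673, 0.0161, 0.0768]
tool_rot: [-1.344, 0.965, -0.976]
ft_force: [2.3, -6.7, 4.4]
grip_width: 0.006
```

```bash
python3 st.py
```

```text
t 13.65 rack xyz mm [ 1.1 80.9 76.8] toolx ang -71.67 want -71.21271389766031 tooly [ 0.005 -0.004 -1.   ] F rack [ 0.   -7.11  4.42] grip 0.006383111966886427 [ 0.59  0.11 -0.71  2.04  0.09  1.02 -1.41]
```

>>> drive_tool(
  increments="1 0 0 0 255; 0 -4 0 0 255; 0 -5 0 0 255; 0 -5 0 0 255; 0 -2 0 0 255; 0 0 0 0 255",
)

```text
time: 14.4
position: [0.4646, 0.0185, 0.0915]
tool_rot: [-1.345, 0.97, -0.968]
ft_force: [0.0, -0.5, 1.3]
grip_width: 0.007
```

```bash
python3 st.py
```

```text
t 14.4 rack xyz mm [-0.6 84.  91.5] toolx ang -71.57 want -71.21271389766031 tooly [-0.001  0.    -1.   ] F rack [-0.13 -0.47  1.29] grip 0.0073334296326150895 [ 0.59  0.08 -0.71  2.03  0.06  1.05 -1.39]
```

>>> drive_tool(
  increments="3 0 0 0 255; 3 0 0 0 255; 0 -20 0 0 255; 0 -40 0 0 255; 0 -40 0 0 255; 0 -40 -30 0 255; 0 0 -40 0 255; 0 0 -40 0 255; 20 0 -20 0 255; 40 0 0 0 255; 40 0 0 0 255; 40 0 0 0 255; 40 0 0 0 255; 0 0 0 0 255; 0 0 0 0 255",
)

```text
time: 16.27
position: [0.4195, -0.1928, 0.2347]
tool_rot: [-1.349, 0.967, -0.975]
ft_force: [-0.2, 0.7, -0.5]
grip_width: 0.01
```

```bash
python3 st.py; python3 - <<'E'
from bench import get_image
import cv2,numpy as np
for n in("scene","top"):
    d=get_image(n);np.savez(f"{n}6.npz",**d)
    cv2.imwrite(f"pics/{n}6f.png",d["img"][...,::-1])
    x0,y0=(260,150) if n=="scene" else (285,150)
    cv2.imwrite(f"pics/{n}6.png",cv2.resize(d["img"][y0:y0+90,x0:x0+120,::-1],None,fx=6,fy=6,interpolation=cv2.INTER_CUBIC))
E
```

```text
t 16.275 rack xyz mm [-111.4 -101.5  234.7] toolx ang -71.63 want -71.21271389766031 tooly [ 0.001 -0.007 -1.   ] F rack [ 0.03  0.71 -0.51] grip 0.009678954644388185 [ 0.55 -0.08 -0.17  1.87 -0.01  1.35 -0.87]
```

View pics/scene6.png

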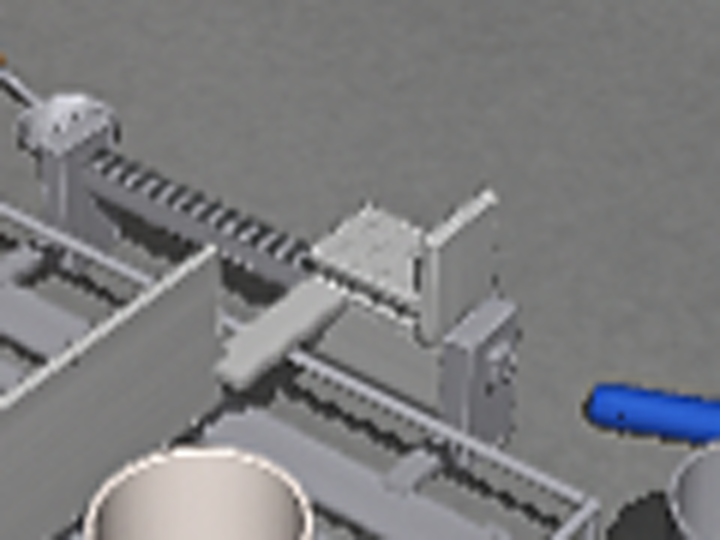

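View pics/top6.png

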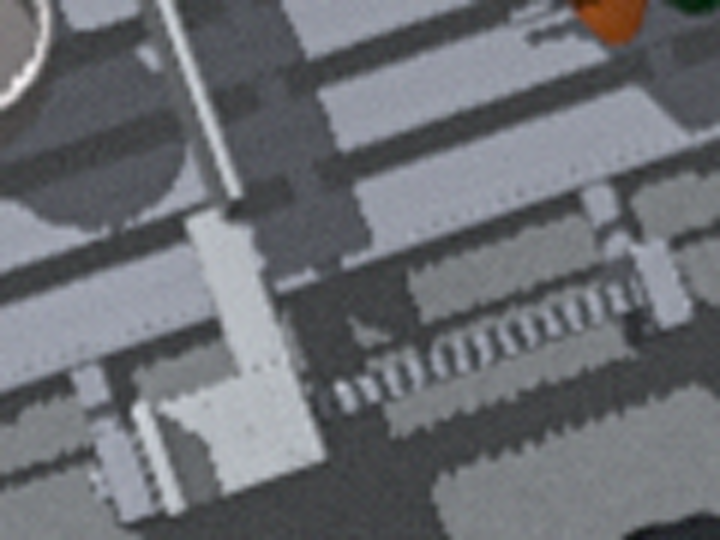

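View pics/scene6f.png

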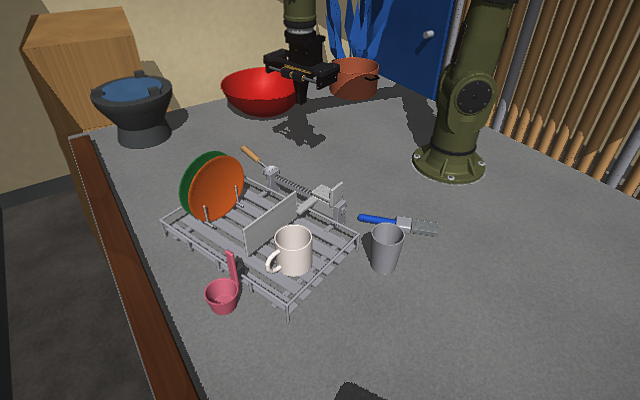

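```bash
python3 - <<'E'
from h import *
T=load("top6.npz");S=load("scene6.npz");p=[.4923,-.0608,.3279]
ct=lambda x,y:np.array(((x+.5)/6-.5+285,(y+.5)/6-.5+150))
cs=lambda x,y:np.array(((x+.5)/6-.5+260,(y+.5)/6-.5+150))
for Y in(.060,.063,.066):
  a=proj(T,r2w(p,[[.022,Y+.03,.119],[-.022,Y+.03,.119],[-.021,Y-.028,.086],[.0,.1125,.072]]))
  b=proj(S,r2w(p,[[.022,Y+.03,.119],[-.022,Y+.03,.119],[.0,.1125,.072]]))
  print(Y,((a-[285,150]+.5)*6-.5).round().tolist(),((b-[260,150]+.5)*6-.5).round().tolist())
k=4
for n,d in(("top",T),("scene",S)):
  a=load(f"{n}6.npz")["img"];x0,y0=(290,205) if n=="top" else (310,175)
  cv2.imwrite(f"pics/{n}6z.png",cv2.resize(a[y0:y0+45,x0:x0+60,::-1],None,fx=12,fy=12,interpolation=cv2.INTER_CUBIC))
E
```

```text
0.06 [[160.0, 394.0], [200.0, 506.0], [338.0, 456.0], [121.0, 477.0]] [[409.0, 231.0], [473.0, 180.0], [482.0, 318.0]]
0.063 [[152.0, 396.0], [193.0, 509.0], [331.0, 458.0], [121.0, 477.0]] [[415.0, 234.0], [479.0, 183.0], [482.0, 318.0]]
0.066 [[145.0, 399.0], [185.0, 512.0], [324.0, 461.0], [121.0, 477.0]] [[421.0, 236.0], [485.0, 185.0], [482.0, 318.0]]
```

View pics/scene6z.png

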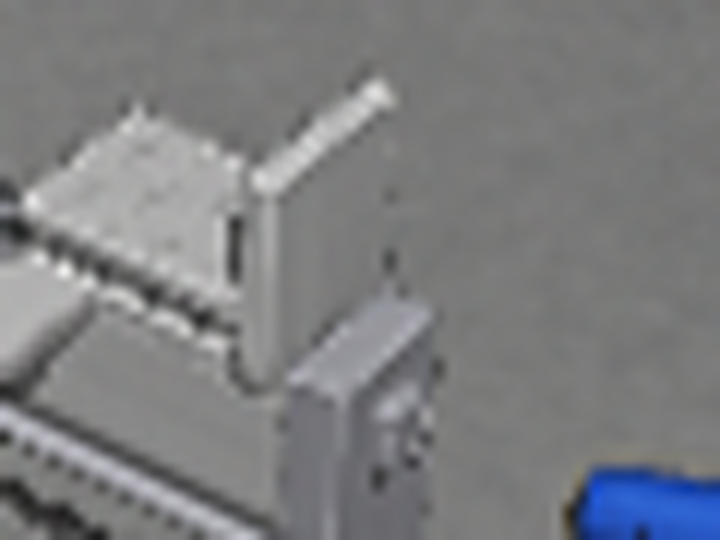

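View pics/top6z.png

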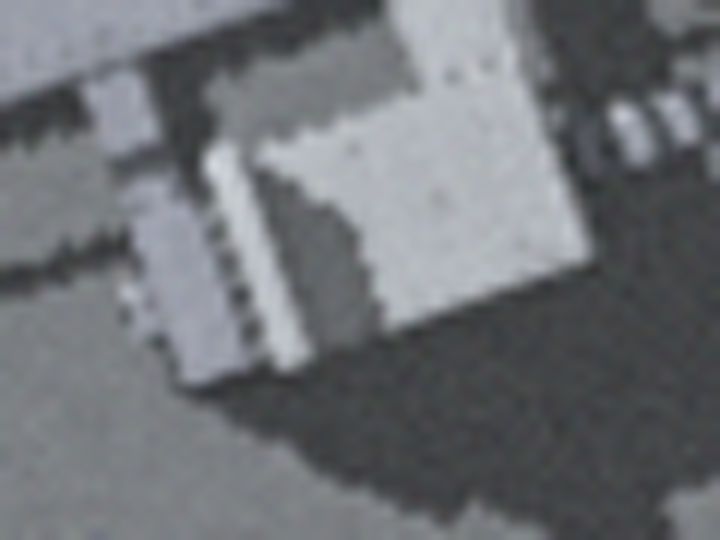

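```bash
python3 - <<'E'
from h import *
for n in("scene","top"):
    a=load(n+"0.npz")["img"].astype(int);b=load(n+"6.npz")["img"].astype(int)
    m=(cv2.GaussianBlur(np.abs(a-b).max(2).astype(np.float32),(5,5),0)>22).astype(np.uint8)
    c,l,s,_=cv2.connectedComponentsWithStats(m)
    print(n,[tuple(x) for x in s[1:] if x[4]>15])
E
```

```text
scene [(np.int32(262), np.int32(0), np.int32(119), np.int32(149), np.int32(7767)), (np.int32(438), np.int32(0), np.int32(80), np.int32(68), np.int32(2347)), (np.int32(490), np.int32(12), np.int32(11), np.int32(39), np.int32(84)), (np.int32(490), np.int32(26), np.int32(19), np.int32(55), np.int32(210)), (np.int32(442), np.int32(70), np.int32(14), np.int32(8), np.int32(59)), (np.int32(376), np.int32(76), np.int32(93), np.int32(50), np.int32(1735)), (np.int32(470), np.int32(78), np.int32(21), np.int32(26), np.int32(300)), (np.int32(469), np.int32(95), np.int32(27), np.int32(34), np.int32(275)), (np.int32(461), np.int32(116), np.int32(14), np.int32(6), np.int32(77)), (np.int32(404), np.int32(128), np.int32(15), np.int32(20), np.int32(128)), (np.int32(206), np.int32(166), np.int32(137), np.int32(92), np.int32(4712))]
top [(np.int32(297), np.int32(98), np.int32(100), np.int32(139), np.int32(5038)), (np.int32(364), np.int32(184), np.int32(245), np.int32(216), np.int32(31194)), (np.int32(329), np.int32(230), np.int32(31), np.int32(25), np.int32(417)), (np.int32(627), np.int32(369), np.int32(13), np.int32(31), np.int32(219))]
```

View pics/top6f.png

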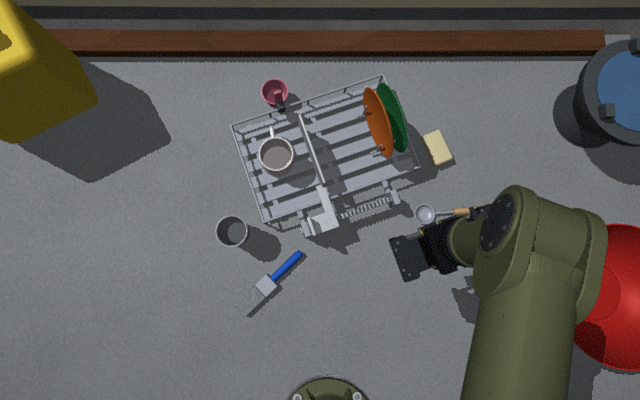

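```bash
python3 -c "
from bench import workorder;print(workorder.close_job())"
```

```text
the job is handed in; nothing more can be done
None
```

I pressed the release pad down about 9 mm with the closed fingertips and slid the stop along its bar until it came up against the end post. I then lifted off and moved clear, and handed the job in at about 16.3 s.

- **Force:** The press read about 5–7 N, briefly 10.6 N. The sideways push was about 2–4 N, peaking at 7.1 N when it came up hard at the end. These are the readings I took between moves, not continuous ones.
- **Stop position:** After I let go, both cameras put the pad's centre at rack y ≈ 65–66 mm, against an expected 66 mm. No gap shows between carriage and post in the scene view. The reading is good to about 2 mm.
- **Release and contact:** The pad looks to have sprung back up. The wrist force reads about zero apart from noise.
- **Other things:** Comparing the before and after pictures, only the stop, the robot and their shadows changed. The plates are still standing, and the mug, brush, soap and tumbler are where they were. The spoon bowl is in place; the arm hid part of its handle in the last top view, but it looks unmoved in the scene view.

**One surprise:** For most of the way the stop was carried by the fingertips' friction on the pad, not by a push on the wall. The tool stopped dead only at the end, about where I expected finger and wall to meet. After I lifted 15 mm it drifted 3 mm further in +y with almost no force. I think the wider upper part of the fingers had been touching the top of the wall. The stop looked to be in the same place before and after that.

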